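# Refill the foil dispenser

### The arm

A 6-joint arm with a two-finger parallel gripper is mounted at the origin on a cart in front of the work surface, level with it; the furniture and walls round the work are solid. World frame = base frame: x ahead of the robot, y to its left, z up, the work surface at z = 0. Lengths are in m, angles in rad, forces in N, time in s.
With the tool pointing down it reaches from about 0.425 to 0.95 m from the base axis. Payload 3.5 kg.
Tool frame: the origin (TCP) lies midway between the tips of the shut fingers; the grasp point (between the pads) lies 19 mm behind it; z points along the fingers, y is the line along which they close (so a half turn about z gives the same grasp; the last joint's range is limited). The gripper opens to 85 mm and grips with 20 to 120 N. Pads are 22 mm wide; open, the fingers measure 114 mm over their backs; the gripper's body (76 mm by 85 mm) begins 54 mm behind the grasp point. The pads swing forward as they close: fully open they stand 13 mm farther back than shut.
Start: joints at [1.044, 0.286, 1.577, -0, 1.279, -0.15], TCP at [0.248, 0.628, 0.231] pointing down, gripper open.
Joint ranges: [-2.77, 2.77], [-0.9, 2.22], [0.21, 2.48], [-1.53, 4.67], [0.24, 2.81], [-2.84, 2.84]. Speed limits (rad/s): [2.79, 2.79, 3.14, 3.14, 3.14, 3.14].

### API

Orientations are given as a unit quaternion [x, y, z, w].
In Python, from plant import ctrl gives the robot as it stands.
- The arm moves only by the tool send_rows, never from a script. Its argument "series" is a list that holds one entry, the list of rows, each a list of 7 numbers: the shift along the tool's x, y, z in cm, then the turn, a rotation vector about the tool's x, y, z in rad, then the opening, from -1 (shut) to 1 (fully open). In form: [[[x, y, z, rx, ry, rz, jaw], ...]]. A call has 1 to 10 rows; each row shifts and turns the commanded pose from where the row before left it, along the tool's axes as they then stand; what a row does not reach is not made up. A row lasts 1/8 s, in which the tool goes at most 62.5 mm and 10.7 degrees, less where a joint would pass 70% of its speed; a pose out of reach is approached as far as the arm can. A call is refused whole if a number of a shift passes 6.25 or a number of a turn 0.188, either way. A call with a gripper value outside its range is refused whole. The fingers move at their own pace and stop on an object; "force" is the grip in N (left out, the last holds). Time passes only in rows, so rows that do not move let the fingers close. It gives the time, the measured TCP pose, the force, the opening and the grip force at its end, in the units of the state.
- ctrl.get_state(): the state, without advancing time (a new reading comes with each control period).
- ctrl.read_camera(name): name is "scene" or "top"; returns a dict with "img" (420x560x3 uint8, red, green, blue), "fx", "fy", "cx", "cy" (pixels), "k1" (the pictures are not rectified: a ray, as slopes to the right and down, at radius r is drawn at 1 + k1 r^2 times it, then the intrinsics apply), "R" (3x3) and "t" (3): a world point X has camera coordinates R X + t. Camera axes: x right, y down, z forward; pixel columns grow to the right and rows downward; lengths in m; the calibration is good to about 2 mm. A picture is of the moment at which its call begins. There is no depth.
- ctrl.sign_off(): hands the job in; it is judged then, once.
The state is a dict: "time": time; "qpos": joint angles; "dq": joint speeds; "joint_efforts": joint torques, N m; "eef_pos": TCP position; "tcp_rot": TCP orientation; "contact_force": force on the tool from outside, world axes, zero at the start; "wrist_torque": the same for the moment, N m; "opening": opening from 0.0 (shut) to 1.0 (fully open); "finger_force": force on a finger pad.
Only numpy, scipy, OpenCV 4.12 (cv2) and the standard library are available. Lean on these libraries where they do the work, as an engineer would, in place of code of your own. Each camera call takes 0.05 s, during which the arm holds its last target. There are 200 camera calls.

### The job

Put the new roll of foil in the foil dispenser: open the lid right up until it stands open by itself, lay the roll in the cradle and let it settle fully down on both ribs before you let go of it, then shut the lid fully over it. Leave the tin, the spice jar and the lemon where they are.

Things in the scene. Friction and masses are not known exactly. Their poses are not given: they have to be found in the camera images.
- dispenser: White, steel-lidded foil dispenser, a long low box fixed to the worktop: 128 (x) x 330 (y) x 76 (z) mm shut. Origin: centre of its underside; x points from front (low wall, lid tab) to back (hinge), y along it, z up. Inside floor 9 mm above the worktop; clear inside 115 mm front to back, 316 mm between the end walls. End and back walls 73 mm high; front wall 35 mm, its toothed strip 41 mm.
- cradle (a point): Middle of the roll when it rests in both ribs: 39 mm above the worktop on the dispenser's centre; axes as the dispenser's (roll along y). The two grey ribs, 14 mm thick, stand at y = +-110 mm: a round hollow, radius 31 mm, lowest point 12 mm above the worktop, running out in 45 degree ramps to 36 mm height 38 mm either side of the middle. Between the ribs it is free.
- lid (a joint): Angle of the dispenser's lid in rad: 0 shut, 2.1 wide open (stop). The lid turns up and backwards about its hinge; the stiff hinge holds it at whatever angle it is left (2 to 4 N at the tab move it).
- lid_hinge (a point): Middle of the lid's hinge line, 64 mm behind the dispenser's centre, 74.5 mm above the worktop; the line runs along the dispenser's y. The lid is a steel panel 334 mm long, 4 mm thick, reaching 129 mm forward of the hinge when shut, with a 24 mm deep skirt hanging down its front edge. Upright (1.57) the skirt overhangs the back of the box; at 2 rad it leaves the space above the box free.
- lid_tab (a point): Grip point in the black lift tab at the middle of the lid's front edge: 150 mm from the hinge line, in the plane of the lid, 21 mm out from the edge. The tab is flat, 24 mm wide (along the hinge line), 8 mm thick, sticks out 35 mm, rounded at its end. Pinched across its width it can pivot between the fingers as the lid turns.
- foil_roll: New roll of foil, a rigid shiny cylinder 54 mm in diameter and 300 mm long, 0.3 to 0.5 kg, with a brown card band round its middle, lying loose on the worktop. Origin: its middle, on its axis; the axis is its y axis. The ends are alike.
- tin: unopened tin of tomatoes, 75 mm across and 110 mm high, standing at the right near the front edge of the worktop; origin at the centre of its underside
- jar: spice jar with a red cap, 47 mm across and 97 mm high, standing behind the work; origin at the centre of its underside
- lemon: lemon, 78 x 55 x 56 mm, lying behind the work on the left; origin at the middle of its underside

How it is judged:
By the outcome, as a careful person would: the job done as asked, in the order asked, and still so for the second after the job is handed in, with the robot touching nothing.
It also fails if it takes over 72 s, if anything falls off the work surface, if the arm or the gripper's body presses on something with over 40 N, if the wrist force passes 120 N, or if a joint passes its speed limit or range.

## Working session

There is one attempt and no reset: what is moved stays moved. The work goes in short steps, Python scripts to look and compute and a tool call to move; the robot and the scene stay as the last step left them, time stands still between calls to the robot, and variables do not carry over. Pictures are saved under pics/ and viewed, at most 13 in all, crops included, and the job is handed in when it is done.

Besides the shell and the picture viewer there is one more tool, called as name(argument=value, ...) on one line, values as JSON. send_rows: Moves the arm, as the interface text tells. Its arguments: {"type":"object","properties":{"series":{"type":"array"},"force":{"type":"number"}},"required":["series"]}

```bash
ls; mkdir -p pics
cat > h.py <<'E'
import numpy as np, cv2
from plant import ctrl
from scipy.spatial.transform import Rotation as Ro
def cam(n):
    c=ctrl.read_camera(n); c['R']=np.array(c['R']).reshape(3,3); c['t']=np.array(c['t']); return c
def save(c,n): cv2.imwrite('pics/'+n,c['img'][:,:,::-1])
def ray(c,u,v):
    d=np.array([(u-c['cx'])/c['fx'],(v-c['cy'])/c['fy']]); s=d.copy()
    for _ in range(20): s=d/(1+c['k1']*(s@s))
    return -c['R'].T@c['t'], c['R'].T@np.array([*s,1])
def plane(c,u,v,z):
    o,d=ray(c,u,v); return o+d*(z-o[2])/d[2]
def tri(c1,p1,c2,p2):
    o1,d1=ray(c1,*p1);o2,d2=ray(c2,*p2)
    a=np.linalg.lstsq(np.c_[d1,-d2],o2-o1,rcond=None)[0]
    A=o1+a[0]*d1;B=o2+a[1]*d2
    return (A+B)/2,np.linalg.norm(A-B)
def proj(c,X):
    x=c['R']@np.array(X)+c['t'];s=x[:2]/x[2];s=s*(1+c['k1']*(s@s))
    return s*[c['fx'],c['fy']]+[c['cx'],c['cy']]
E
python3 - <<'E'
from h import *
for n in('scene','top'):
    c=cam(n);save(c,n+'0.png');print(n,c['fx'],c['k1'],-c['R'].T@c['t'],c['R'].round(3).tolist())
print(ctrl.get_state())
E
```

```text
pics
scene 384.6431892984084 -0.08964180186221053 [-0.02712366 -0.98992657  0.56946773] [[0.858, -0.514, 0.016], [-0.198, -0.358, -0.913], [0.475, 0.78, -0.409]]
top 467.0276973622272 -0.1104976272006756 [ 0.28080694 -0.01026292  1.37111751] [[0.009, -1.0, 0.011], [-0.981, -0.011, -0.196], [0.196, -0.009, -0.981]]
{'time': 0.1, 'qpos': array([ 1.04400787e+00,  2.87112684e-01,  1.57804932e+00, -2.72258926e-05,
        1.27860426e+00, -1.50015615e-01]), 'dq': array([-0.00125218, -0.00242033, -0.00270385,  0.00143176,  0.00086459,
       -0.00077484]), 'joint_efforts': array([ 1.82528613e-03, -4.07291222e+01, -2.93700564e+01, -1.00761213e-04,
        3.37163343e-03, -8.09041069e-06]), 'eef_pos': array([0.24802863, 0.62713037, 0.23005162]), 'tcp_rot': array([ 1.87270132e-01,  9.82307852e-01, -1.02949653e-03, -3.48505785e-04]), 'contact_force': array([ 0.67562833, -0.44440637,  0.09353424]), 'wrist_torque': array([ 0.00647084, -0.00657822, -0.01231773]), 'finger_force': 0.0, 'opening': 1.0030909849597711}
```

View pics/scene0.png

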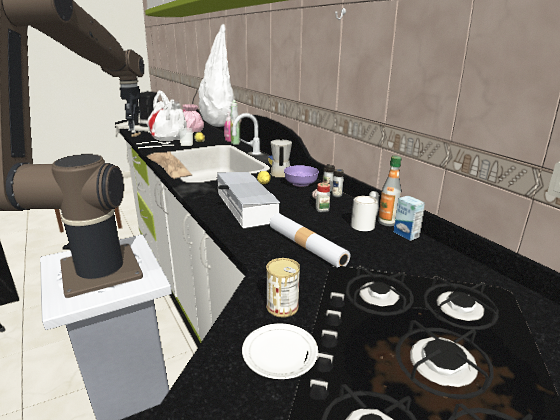

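View pics/top0.png

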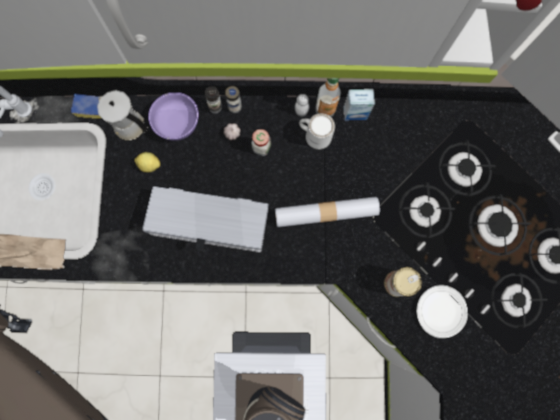

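The dispenser is at about (207,218) in top, with its lid front towards the robot (down). The roll runs from (276,217) to (378,207) with the card band at (328,211). The jar is at (261,142), the lemon at (148,162) and the tin at (403,283).

Run:
```python
from h import *
T=cam('top')['img'];S=cam('scene')['img']
a=cv2.resize(T[175:265,135:395],None,fx=3,fy=3,interpolation=cv2.INTER_CUBIC)
b=cv2.resize(S[160:275,205:365],None,fx=2.8,fy=2.8,interpolation=cv2.INTER_CUBIC)
o=np.zeros((600,800,3),np.uint8);o[:a.shape[0],:a.shape[1]]=a;o[272:272+b.shape[0],:b.shape[1]]=b
cv2.imwrite('pics/z1.png',o[:,:,::-1])
```

```text
(no output)
```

View pics/z1.png

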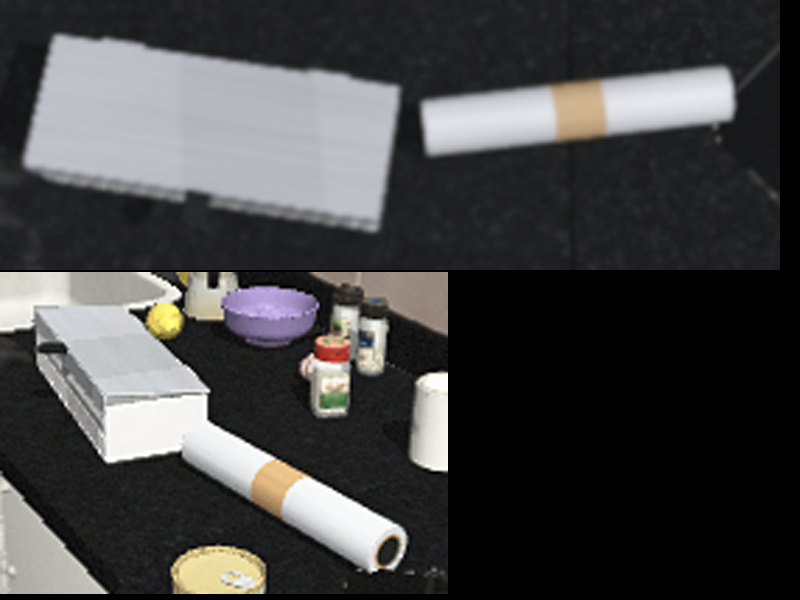

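Run:
```python
from h import *
t=cam('top');s=cam('scene')
C=lambda x,y:(135+(x+.5)/3-.5,175+(y+.5)/3-.5)
D=lambda x,y:(205+(x+.5)/2.8-.5,160+(y-272+.5)/2.8-.5)
for n,a,b in[('backright',(400,87),(209,390)),('backleft',(55,35),(127,307)),('frontleft',(23,165),(35,308)),('frontright',(382,218),(102,395)),('tab',(197,200),(50,348))]:
    X,e=tri(t,C(*a),s,D(*b));print(n,X.round(4),round(e,4),plane(t,*C(*a),.076).round(4))
# bright masks in top
g=cv2.cvtColor(t['img'],cv2.COLOR_RGB2GRAY);m=(g>105).astype(np.uint8);m[:183]=0;m[258:]=0;m[:,:140]=0;m[:,384:]=0
for q,z in(((140,271),.076),((271,384),.027)):
    k=m.copy();k[:,:q[0]]=0;k[:,q[1]:]=0
    c=max(cv2.findContours(k,0,2)[0],key=cv2.contourArea)
    P=np.array([plane(t,*p[0],z)[:2] for p in c],np.float32)
    r=cv2.minAreaRect(P);b=cv2.boxPoints(r);print(r,b.round(4).tolist())
def band(c,box):
    im=c['img'].astype(int);k=(im[:,:,0]-im[:,:,2]>45)
    z=np.zeros_like(k);z[box[1]:box[3],box[0]:box[2]]=1;v,u=np.nonzero(k&z);return (u.mean(),v.mean()),len(u)
a,na=band(t,(310,195,345,225));b,nb=band(s,(290,222,316,250));print(a,na,b,nb,tri(t,a,s,b),plane(t,*a,.05),plane(s,*b,.04))
```

```text
backright [0.5694 0.0088 0.0765] 0.0022 [0.5705 0.0083 0.076 ]
backleft [0.6224 0.3402 0.0715] 0.0067 [0.6181 0.3402 0.076 ]
frontleft [0.4913 0.3595 0.0858] 0.0031 [0.4914 0.3628 0.076 ]
frontright [0.4409 0.0241 0.0912] 0.0059 [0.4456 0.0234 0.076 ]
tab [0.4533 0.1963 0.0883] 0.0115 [0.4604 0.1964 0.076 ]
((0.5284364223480225, 0.1855984479188919), (0.3420076370239258, 0.14324598014354706), 81.81304931640625) [[0.43320000171661377, 0.026499999687075615], [0.574999988079071, 0.006099999882280827], [0.6237000226974487, 0.34470000863075256], [0.48190000653266907, 0.3650999963283539]]
((0.5601528286933899, -0.16761735081672668), (0.0576833039522171, 0.3105458617210388), 7.174140453338623) [[0.5120999813079834, -0.01720000058412552], [0.5508999824523926, -0.325300008058548], [0.6082000136375427, -0.3181000053882599], [0.5694000124931335, -0.009999999776482582]]
(np.float64(327.7773722627737), np.float64(211.37956204379563)) 274 (np.float64(302.490990990991), np.float64(235.65765765765767)) 222 (array([ 0.5532304 , -0.16357297,  0.03623753]), np.float64(0.011306740189948285)) [ 0.55551847 -0.16465841  0.05      ] [ 0.54289113 -0.16889973  0.04      ]
```

send_rows(series=[[[0,0,0,0,0,-0.117,1],[0,0,0,0,0,-0.117,1],[-3.17,-4.97,0,0,0,0,1],[-3.17,-4.97,0,0,0,0,1],[-3.17,-4.97,0,0,0,0,1],[-3.17,-4.97,0,0,0,0,1],[-3.17,-4.97,0,0,0,0,1],[-3.17,-4.97,0,0,0,0,1],[-3.17,-4.97,0,0,0,0,1],[-3.17,-4.97,0,0,0,0,1]]], force=30)

```text
time: 1.55
eef_pos: [0.4433, 0.1962, 0.2317]
tcp_rot: [0.071, 0.997, 0.0, 0.001]
contact_force: [1.8, 0.6, -0.1]
opening: 1.004
finger_force: 0.0
```

```bash
cat >> h.py <<'E'
def delta(P,yaw_x):
    """rows needed (cm in tool axes after the turn, rad) to bring TCP to P with tool down, tool x at yaw_x deg"""
    s=ctrl.get_state();R0=Ro.from_quat(s['tcp_rot']);a=np.radians(yaw_x)
    R1=Ro.from_matrix(np.c_[[np.cos(a),np.sin(a),0],[np.sin(a),-np.cos(a),0],[0,0,-1]])
    print('t',round(s['time'],2),'pos',s['eef_pos'].round(4),'turn',(R0.inv()*R1).as_rotvec().round(3),'cm(after turn)',(R1.inv().apply(np.array(P)-s['eef_pos'])*100).round(2),'F',s['contact_force'].round(1),'open',round(s['opening'],2),'grip',round(s['finger_force'],1))
E
python3 - <<'E'
from h import *
delta([.442,.1975,.0555],171.8)
t=cam('top');s=cam('scene')
# edges of lid in the top view: line fits on bright mask, back edge / right edge
o=np.zeros((600,800,3),np.uint8)
a=cv2.resize(t['img'][175:265,135:395],None,fx=3,fy=3,interpolation=cv2.INTER_CUBIC);b=cv2.resize(s['img'][165:245,210:310],None,fx=4,fy=4,interpolation=cv2.INTER_CUBIC)
o[:270,:780]=a;o[272:592,:400]=b;cv2.imwrite('pics/z2.png',o[:,:,::-1])
# band in scene
im=s['img'].astype(int);k=((im[:,:,0]-im[:,:,2]>30)).astype(np.uint8);k[:,:270]=0;k[:,330:]=0;k[:210]=0;k[255:]=0
c=max(cv2.findContours(k,0,2)[0],key=cv2.contourArea);r=cv2.minAreaRect(c);print(r)
im=t['img'].astype(int);k=((im[:,:,0]-im[:,:,2]>30)).astype(np.uint8);k[:,:300]=0;k[:,350:]=0;k[:190]=0;k[230:]=0
c=max(cv2.findContours(k,0,2)[0],key=cv2.contourArea);r2=cv2.minAreaRect(c);print(r2)
print(tri(t,r2[0],s,r[0]))
E
```

```text
t 1.55 pos [0.4433 0.1962 0.2317] turn [0.    0.001 0.   ] cm(after turn) [ 0.14  0.11 17.62] F [ 1.8  0.6 -0.1] open 1.0 grip 0.0
((303.2026672363281, 235.71620178222656), (16.04217529296875, 18.59962272644043), 35.53767776489258)
((327.8699951171875, 211.0899658203125), (19.374725341796875, 16.404876708984375), 81.8698959350586)
(array([ 0.55471493, -0.16417151,  0.03579027]), np.float64(0.010166236342624027))
```

View pics/z2.png

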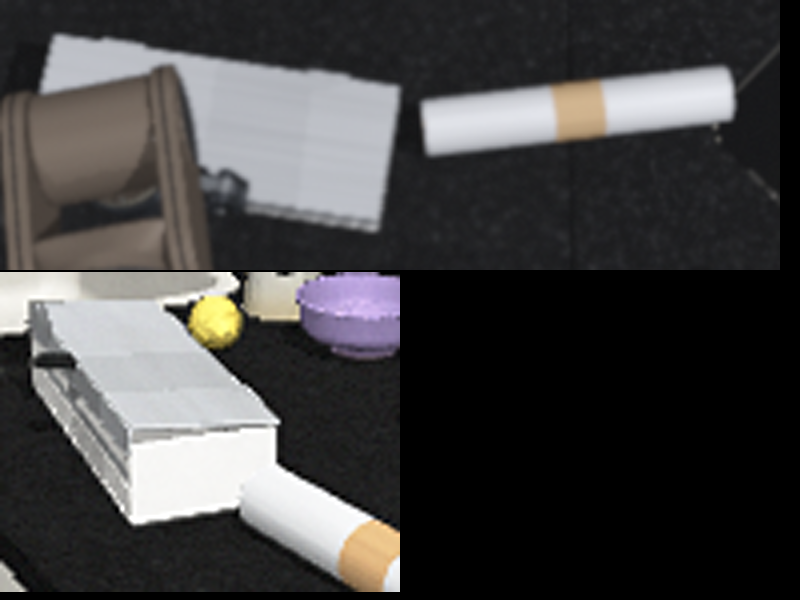

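The scene view shows the tab at crop (56,360), i.e. pixel (224,187), in line with the lid plane. The gripper hovers over it, and the roll is unchanged. I'll lower it and pinch the tab.

send_rows(series=[[[0.14,0.1,5,0,0,0,1],[0,0,5,0,0,0,1],[0,0,4,0,0,0,1],[0,0,2,0,0,0,1],[0,0,1.6,0,0,0,1],[0,0,0,0,0,0,1]]])

```text
time: 2.4
eef_pos: [0.4406, 0.1995, 0.0544]
tcp_rot: [0.071, 0.997, -0.0, -0.001]
contact_force: [-0.9, 0.5, 0.7]
opening: 0.995
finger_force: 0.0
```

Run:
```python
from h import *
delta([.442,.1975,.0555],171.8)
s=cam('scene')
for p in((56,360),(42,358),(75,362)):
    q=(210+(p[0]+.5)/4-.5,165+(p[1]-272+.5)/4-.5);print(plane(s,*q,.0745))
b=cv2.resize(s['img'][140:245,190:310],None,fx=5,fy=5,interpolation=cv2.INTER_CUBIC);cv2.imwrite('pics/z3.png',b[:,:,::-1])
```

```text
t 2.4 pos [0.4406 0.1995 0.0544] turn [-0.001 -0.002  0.001] cm(after turn) [-0.16 -0.18 -0.11] F [-0.9  0.5  0.7] open 1.0 grip 0.0
[0.46533893 0.23126902 0.0745    ]
[0.45622178 0.24211784 0.0745    ]
[0.4783421  0.21832956 0.0745    ]
```

View pics/z3.png

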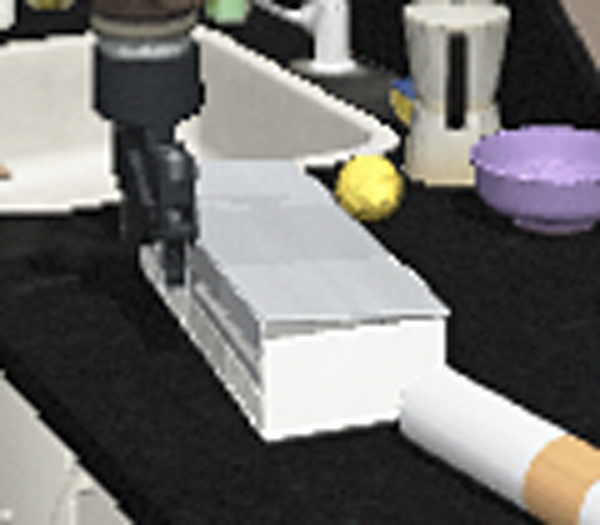

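The gripper straddles the tab region, with its near finger at crop (175,265). Triangulation and the wedge under the lid's front edge put the front edge near 0.087 m, so the lid is slightly ajar. I'll raise the gripper 1.2 cm and close gently.

send_rows(series=[[[-0.1,-0.1,-1.2,0,0,0,1],[0,0,0,0,0,0,0.3],[0,0,0,0,0,0,-0.2],[0,0,0,0,0,0,-0.5],[0,0,0,0,0,0,-0.8],[0,0,0,0,0,0,-1],[0,0,0,0,0,0,-1],[0,0,0,0,0,0,-1]]], force=30)

```text
time: 3.45
eef_pos: [0.4421, 0.1976, 0.0671]
tcp_rot: [0.071, 0.997, -0.001, -0.0]
contact_force: [-1.0, -4.9, 1.7]
opening: 0.269
finger_force: 30.5
```

send_rows(series=[[[-0.2,0,-1.53,0,0,0,-1],[-0.34,0,-1.51,0,0,0,-1],[-0.49,0,-1.46,0,0,0,-1],[-0.64,0,-1.41,0,0,0,-1],[-0.77,0,-1.33,0,0,0,-1],[0,0,0,0,0,0,-1]]])

```text
time: 4.2
eef_pos: [0.4681, 0.1938, 0.1402]
tcp_rot: [0.071, 0.997, -0.001, 0.002]
contact_force: [3.8, -5.2, -3.5]
opening: 0.271
finger_force: 30.6
```

Forces are small and the opening is holding, so the lid is following.

send_rows(series=[[[-0.91,0,-1.26,0,0,0,-1],[-1.02,0,-1.15,0,0,0,-1],[-1.14,0,-1.05,0,0,0,-1],[-1.23,0,-0.93,0,0,0,-1],[-1.32,0,-0.8,0,0,0,-1],[-1.39,0,-0.66,0,0,0,-1],[-1.46,0,-0.53,0,0,0,-1],[-1.49,0,-0.37,0,0,0,-1],[0,0,0,0,0,0,-1]]])

```text
time: 5.32
eef_pos: [0.5659, 0.1796, 0.206]
tcp_rot: [0.072, 0.997, -0.001, -0.001]
contact_force: [2.6, -3.7, -17.2]
opening: 0.273
finger_force: 31.2
```

Run:
```python
from h import *
delta([.442,.1975,.0555],171.8)
s=cam('scene')
b=cv2.resize(s['img'][100:245,170:310],None,fx=4,fy=4,interpolation=cv2.INTER_CUBIC);cv2.imwrite('pics/z4.png',b[:,:,::-1])
```

```text
t 5.33 pos [0.5659 0.1796 0.206 ] turn [-0.001 -0.001 -0.   ] cm(after turn) [12.52  0.   15.05] F [  2.6  -3.7 -17.2] open 0.27 grip 31.2
```

View pics/z4.png

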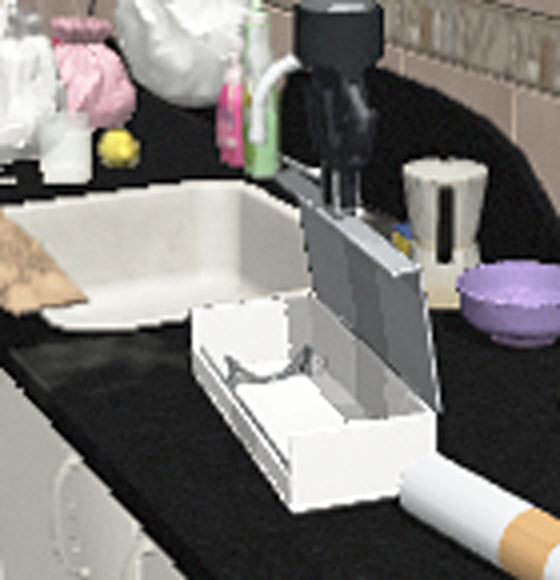

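The lid stands nearly upright, held by the fingers at crop (340,190), and the empty cradle is visible. The tool is being pulled down with 17 N, so I'll flatten the arc slightly.

send_rows(series=[[[-1.53,0,0.0,0,0,0,-1],[-1.54,0,0.1,0,0,0,-1],[-1.55,0,0.1,0,0,0,-1],[-1.52,0,0.24,0,0,0,-1],[0,0,0,0,0,0,-1]]])

```text
time: 6.0
eef_pos: [0.6269, 0.1708, 0.2041]
tcp_rot: [0.072, 0.997, -0.001, -0.0]
contact_force: [-1.9, -5.9, -9.3]
opening: 0.269
finger_force: 30.6
```

send_rows(series=[[[-1.5,0,0.45,0,0,0,-1],[-1.45,0,0.57,0,0,0,-1],[-1.1,0,0.5,0,0,0,-1],[0,0,0,0,0,0,-1]]])

```text
time: 6.5
eef_pos: [0.6653, 0.1653, 0.1896]
tcp_rot: [0.071, 0.997, -0.001, -0.003]
contact_force: [-8.2, -5.9, -5.0]
opening: 0.273
finger_force: 31.1
```

send_rows(series=[[[0,0,0,0,0,0,-0.2],[0,0,0,0,0,0,0.2],[0,0,0,0,0,0,0.2],[0,0,-3,0,0,0,0.2],[0,0,-5,0,0,0,0.5],[0,0,-2,0,0,0,1]]])

```text
time: 7.25
eef_pos: [0.6677, 0.1665, 0.2931]
tcp_rot: [0.071, 0.997, 0.001, 0.004]
contact_force: [-0.6, 0.2, 0.1]
opening: 0.933
finger_force: 0.0
```

Run:
```python
from h import *
delta([.560,-.167,.15],97.2)
s=cam('scene');t=cam('top')
b=cv2.resize(s['img'][100:245,170:310],None,fx=3,fy=3,interpolation=cv2.INTER_CUBIC)
a=cv2.resize(t['img'][130:260,135:275],None,fx=2.6,fy=2.6,interpolation=cv2.INTER_CUBIC)
o=np.zeros((440,790,3),np.uint8);o[:435,:420]=b;o[:338,424:788]=a;cv2.imwrite('pics/z5.png',o[:,:,::-1])
```

```text
t 7.25 pos [0.6677 0.1665 0.2931] turn [0.007 0.005 1.303] cm(after turn) [-31.74 -14.86  14.31] F [-0.6  0.2  0.1] open 0.93 grip 0.0
```

View pics/z5.png

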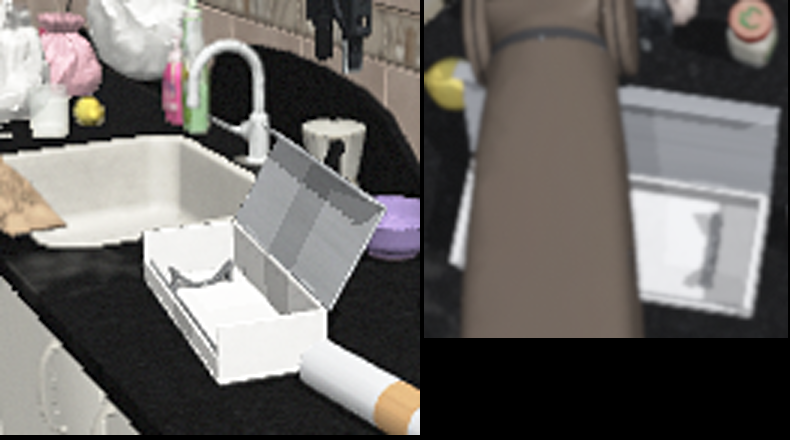

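The lid stands open by itself well past upright, and the space above the cradle is clear. Next is the roll.

send_rows(series=[[[0.84,-4.93,0,0,0,0,1],[0.84,-4.93,0,0,0,0,1],[0.84,-4.93,0,0,0,0,1],[0.84,-4.93,0,0,0,0,1],[0.84,-4.93,0,0,0,0,1],[0.84,-4.93,0,0,0,0,1],[0.86,-4.98,0,0,0,0,1],[0,0,0,0,0,0.186,1],[0,0,0,0,0,0.186,1],[0,0,0,0,0,0.186,1]]])

```text
time: 8.6
eef_pos: [0.5575, -0.1676, 0.2847]
tcp_rot: [0.346, 0.938, 0.0, -0.002]
contact_force: [-0.8, -0.7, -0.2]
opening: 1.0
finger_force: 0.0
```

send_rows(series=[[[0,0,0,0,0,0.186,1],[0,0,0,0,0,0.186,1],[0,0,0,0,0,0.186,1],[0,0,0,0,0,0.186,1],[0,0,0,0,0,0,1]]])

```text
time: 9.22
eef_pos: [0.5577, -0.1673, 0.2851]
tcp_rot: [0.66, 0.751, -0.0, -0.002]
contact_force: [0.3, -0.8, -0.0]
opening: 1.0
finger_force: 0.0
```

Run:
```python
from h import *
delta([.560,-.167,.15],97.2)
t=cam('top')
a=cv2.resize(t['img'][130:260,135:395],None,fx=3,fy=3,interpolation=cv2.INTER_CUBIC)
cv2.imwrite('pics/z6.png',a[:,:,::-1])
```

```text
t 9.22 pos [ 0.5577 -0.1673  0.2851] turn [-0.003 -0.002  0.002] cm(after turn) [ 0.    0.24 13.51] F [ 0.3 -0.8 -0. ] open 1.0 grip 0.0
```

View pics/z6.png

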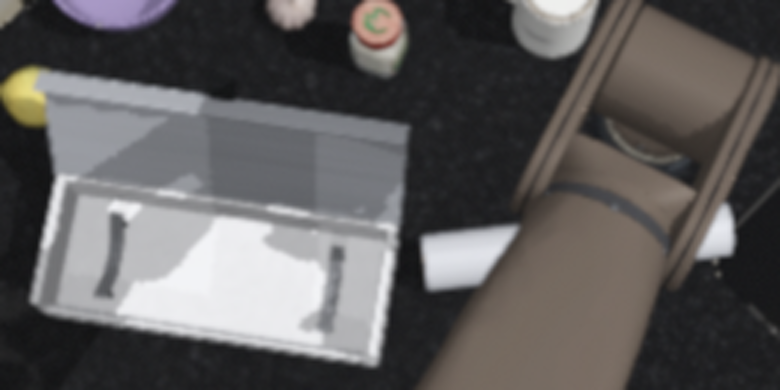

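The open box shows the ribs at crop (112,255) and (333,290). The back wall top runs (62,178)–(393,238), the front wall (35,305)–(378,362). The roll is untouched under the arm.

Run:
```python
from h import *
t=cam('top')
C=lambda x,y:(135+(x+.5)/3-.5,130+(y+.5)/3-.5)
P=lambda x,y,z:plane(t,*C(x,y),z)[:2]
L=(P(120,212,.036)+P(104,297,.036))/2;Rr=(P(338,248,.036)+P(328,332,.036))/2
print('ribs',L,Rr,np.linalg.norm(L-Rr),'len',np.linalg.norm(P(120,212,.036)-P(104,297,.036)),np.linalg.norm(P(338,248,.036)-P(328,332,.036)))
print('mid',(L+Rr)/2,'axis deg',np.degrees(np.arctan2(*(L-Rr)[::-1])))
bl,br,fl,fr=P(62,178,.073),P(393,238,.073),P(35,305,.035),P(378,362,.035)
print(bl,br,fl,fr,'len',np.linalg.norm(bl-br),np.linalg.norm(fl-fr),'ctr',(bl+br+fl+fr)/4,np.degrees(np.arctan2(*(bl-br)[::-1])),np.degrees(np.arctan2(*(fl-fr)[::-1])))
```

```text
ribs [0.54421239 0.28930704] [0.51165284 0.07271136] 0.21902924953498581 len 0.08537986727835761 0.08287451709012376
mid [0.52793261 0.1810092 ] axis deg 81.45107337857921
[0.61098843 0.33365392] [0.5556167  0.01475519] [0.49331769 0.36246386] [0.44207649 0.02811668] len 0.323670248234846 0.33825093495547787 ctr [0.52549983 0.18474741] 80.14970082170235 81.2867891391632
```

send_rows(series=[[[0,0.24,5,0,0,0,1],[0,0,5,0,0,0,1],[0,0,5,0,0,0,1],[0,0,5,0,0,0,1],[0,0,4,0,0,0,1],[0,0,2,0,0,0,1],[0,0,1.2,0,0,0,1],[0,0,0,0,0,0,1]]])

```text
time: 10.32
eef_pos: [0.5611, -0.1676, 0.0158]
tcp_rot: [0.661, 0.75, 0.0, 0.0]
contact_force: [0.4, -0.1, 0.1]
opening: 1.002
finger_force: 0.0
```

send_rows(series=[[[0,0,0.95,0,0,0,1],[0,0,0,0,0,0,0.5],[0,0,0,0,0,0,0.2],[0,0,0,0,0,0,0],[0,0,0,0,0,0,-0.2],[0,0,0,0,0,0,-1],[0,0,0,0,0,0,-1],[0,0,0,0,0,0,-1]]], force=70)

```text
time: 11.32
eef_pos: [0.5613, -0.1677, 0.0071]
tcp_rot: [0.661, 0.75, 0.0, 0.001]
contact_force: [-1.0, 1.0, 4.6]
opening: 0.609
finger_force: 73.6
```

send_rows(series=[[[0,0,-2,0,0,0,-1],[0,0,-3,0,0,0,-1],[0,0,-4,0,0,0,-1],[0,0,-4,0,0,0,-1],[0,0,0,0,0,0,-1]]])

```text
time: 11.95
eef_pos: [0.563, -0.1685, 0.1403]
tcp_rot: [0.661, 0.75, 0.001, 0.004]
contact_force: [0.6, -0.5, -4.2]
opening: 0.612
finger_force: 74.6
```

Run:
```python
from h import *
print(ctrl.get_state()['wrist_torque'])
t=cam('top');s=cam('scene')
g=t['img']
a=cv2.resize(g[130:260,135:395],None,fx=2,fy=2);b=cv2.resize(s['img'][120:280,190:370],None,fx=1.5,fy=1.5)
o=np.zeros((510,540,3),np.uint8);o[:260,:520]=a;o[265:505,:270]=b
cv2.imwrite('pics/z7.png',o[:,:,::-1])
a_=81.5;c=np.array([.529,.182]);delta([.529,.182,.137],a_)
```

```text
[-0.0113224  -0.07008495  0.02270278]
t 12.05 pos [ 0.5599 -0.167   0.1349] turn [-0.002 -0.001  0.274] cm(after turn) [34.06 -8.21 -0.21] F [ 0.7 -0.2 -4.5] open 0.62 grip 74.6
```

View pics/z7.png

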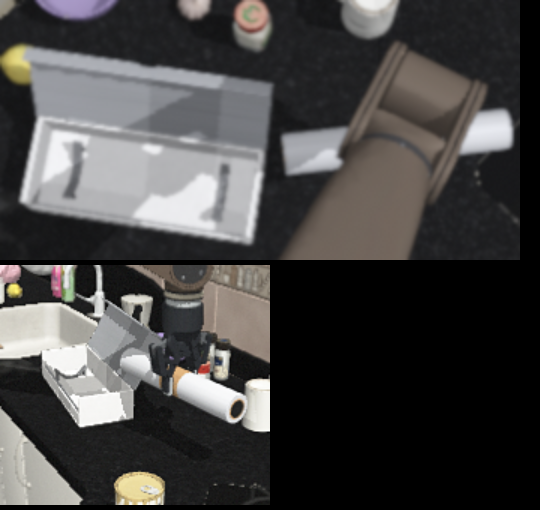

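The roll is lifted level by its middle, weighing about 4.5 N. I'll turn it and shift it frontwards first so it stays clear of the open lid, then carry it over the box.

send_rows(series=[[[0,0,0,0,0,0.137,-1],[0,0,0,0,0,0.137,-1],[0,-4.1,0,0,0,0,-1],[0,-4.1,0,0,0,0,-1],[4.8,0,0,0,0,0,-1],[4.8,0,0,0,0,0,-1],[4.8,0,0,0,0,0,-1],[4.8,0,0,0,0,0,-1],[4.8,0,0,0,0,0,-1],[4.8,0,0,0,0,0,-1]]])

```text
time: 13.3
eef_pos: [0.5201, 0.1309, 0.1327]
tcp_rot: [0.757, 0.653, -0.002, -0.002]
contact_force: [-0.0, -0.7, -3.1]
opening: 0.611
finger_force: 74.7
```

send_rows(series=[[[4.5,0,0,0,0,0,-1],[0.6,0,0,0,0,0,-1],[0,0,0,0,0,0,-1],[0,0,0,0,0,0,-1]]])

```text
time: 13.8
eef_pos: [0.5289, 0.1787, 0.1348]
tcp_rot: [0.758, 0.652, -0.001, -0.001]
contact_force: [-0.4, 0.1, -3.9]
opening: 0.61
finger_force: 74.7
```

Run:
```python
from h import *
delta([.529,.1805,.020],81.5)
t=cam('top');s=cam('scene')
a=cv2.resize(t['img'][140:260,135:285],None,fx=3.2,fy=3.2);b=cv2.resize(s['img'][120:260,190:300],None,fx=2.8,fy=2.8)
o=np.zeros((400,800,3),np.uint8);o[:384,:480]=a;o[:392,485:793]=b
cv2.imwrite('pics/z8.png',o[:,:,::-1])
```

```text
t 13.8 pos [0.5289 0.1787 0.1348] turn [-0.002  0.001 -0.001] cm(after turn) [ 1.800e-01 -1.000e-02  1.148e+01] F [-0.4  0.1 -3.9] open 0.61 grip 74.7
```

View pics/z8.png

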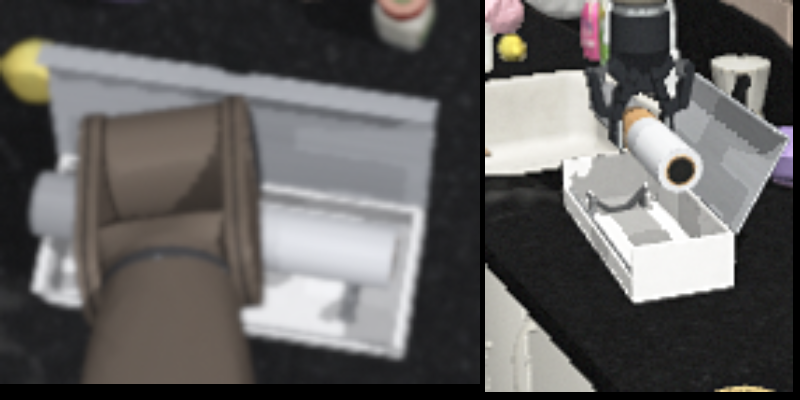

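Run:
```python
from h import *
t=cam('top')
C=lambda x,y:(135+(x+.5)/3.2-.5,140+(y+.5)/3.2-.5)
r=plane(t,*C(396,254),.155);l=plane(t,*C(33,204),.155)
a=np.radians(81.5);u=np.array([np.cos(a),np.sin(a)])
print(l,r,np.linalg.norm(l-r),(l+r)/2,'along rel. centre',(((l+r)/2)[:2]-[.529,.182])@u, 'yaw',np.degrees(np.arctan2(*(l-r)[1::-1])))
```

```text
[0.55002888 0.33760616 0.155     ] [0.51087446 0.03201494 0.155     ] 0.3080893823798806 [0.53045167 0.18481055 0.155     ] along rel. centre 0.002994248009616207 yaw 82.69865554273233
```

The roll is over the cradle, parallel to it, with its middle within about 3 mm lengthwise. I'll lower it.

send_rows(series=[[[-0.1,0,2,0,0,0,-1],[0,0,3,0,0,0,-1],[0,0,2.5,0,0,0,-1],[0,0,1.5,0,0,0,-1],[0,0,1,0,0,0,-1],[0,0,0.5,0,0,0,-1],[0,0,0,0,0,0,-1]]])

```text
time: 14.82
eef_pos: [0.5298, 0.1789, 0.0314]
tcp_rot: [0.757, 0.653, 0.0, 0.0]
contact_force: [-0.7, 0.1, -3.5]
opening: 0.612
finger_force: 74.9
```

send_rows(series=[[[0,0,0.4,0,0,0,-1],[0,0,0.3,0,0,0,-1],[0,0,0,0,0,0,-1],[0,0,0,0,0,0,-1]]])

```text
time: 15.32
eef_pos: [0.5296, 0.179, 0.0242]
tcp_rot: [0.757, 0.653, 0.0, 0.0]
contact_force: [0.8, -0.4, -3.9]
opening: 0.615
finger_force: 74.9
```

send_rows(series=[[[0,0,0.3,0,0,0,-1],[0,0,0.1,0,0,0,-1],[0,0,0,0,0,0,-1]]])

```text
time: 15.7
eef_pos: [0.5303, 0.1791, 0.0218]
tcp_rot: [0.757, 0.653, 0.001, 0.001]
contact_force: [-4.3, -1.1, 6.2]
opening: 0.613
finger_force: 74.7
```

send_rows(series=[[[0,0,0.15,0,0,0,-1],[0,0,0,0,0,0,-1]]])

```text
time: 15.95
eef_pos: [0.5305, 0.1791, 0.0216]
tcp_rot: [0.757, 0.653, 0.001, 0.001]
contact_force: [-10.5, -1.7, 12.9]
opening: 0.608
finger_force: 76.1
```

The contact pushes the tool to the front, so the roll is a little too far back. I'll nudge it frontwards.

send_rows(series=[[[0,-0.15,0,0,0,0,-1],[0,-0.15,0,0,0,0,-1],[0,0,0,0,0,0,-1]]])

```text
time: 16.32
eef_pos: [0.5269, 0.1795, 0.0192]
tcp_rot: [0.757, 0.653, 0.0, 0.0]
contact_force: [-0.8, -1.1, 3.2]
opening: 0.608
finger_force: 76.4
```

send_rows(series=[[[0,0,0.15,0,0,0,-1],[0,0,0,0,0,0,-1],[0,0,0,0,0,0,-1]]])

```text
time: 16.7
eef_pos: [0.527, 0.1794, 0.0191]
tcp_rot: [0.757, 0.653, -0.0, -0.0]
contact_force: [-4.6, -1.7, 11.7]
opening: 0.608
finger_force: 77.3
```

Run:
```python
from h import *
s=ctrl.get_state();print(s['wrist_torque'],s['contact_force'],s['eef_pos'])
```

```text
[-0.1847733   0.88648734 -0.00326103] [-4.63506743 -1.73783528 11.71092633] [0.52701724 0.17944001 0.01908636]
```

It is bottomed out on both ribs: z matches the expected 0.019 and the tilting moment is small. I'll release with a limited opening and rise.

send_rows(series=[[[0,0,-0.1,0,0,0,-1],[0,0,0,0,0,0,0.3],[0,0,0,0,0,0,0.48],[0,0,0,0,0,0,0.48],[0,0,0,0,0,0,0.48],[0,0,-1,0,0,0,0.48],[0,0,-2,0,0,0,0.48],[0,0,-4,0,0,0,0.48],[0,0,-5,0,0,0,0.48],[0,0,-5,0,0,0,0.48]]])

```text
time: 17.95
eef_pos: [0.5271, 0.1793, 0.1916]
tcp_rot: [0.758, 0.653, 0.001, 0.001]
contact_force: [0.7, -0.1, 0.6]
opening: 0.741
finger_force: 0.0
```

send_rows(series=[[[0,0,-5,0,0,0,0.48],[0,-5,-3,0,0,0,-1],[0,-5,0,0,0,0,-1],[0,0,0,0,0,0,-1]]])

```text
time: 18.45
eef_pos: [0.4257, 0.1946, 0.2701]
tcp_rot: [0.757, 0.654, 0.002, 0.001]
contact_force: [0.7, -0.2, -0.9]
opening: 0.101
finger_force: 0.0
```

Run:
```python
from h import *
delta([.66,.165,.25],171.5)
t=cam('top');s=cam('scene')
a=cv2.resize(t['img'][140:260,135:285],None,fx=3.2,fy=3.2);b=cv2.resize(s['img'][120:260,190:300],None,fx=2.8,fy=2.8)
o=np.zeros((400,800,3),np.uint8);o[:384,:480]=a;o[:392,485:793]=b
cv2.imwrite('pics/z9.png',o[:,:,::-1])
```

```text
t 18.45 pos [0.4257 0.1946 0.2701] turn [ 0.004  0.002 -1.569] cm(after turn) [-23.61   0.54   2.01] F [ 0.7 -0.2 -0.9] open 0.1 grip 0.0
```

View pics/z9.png

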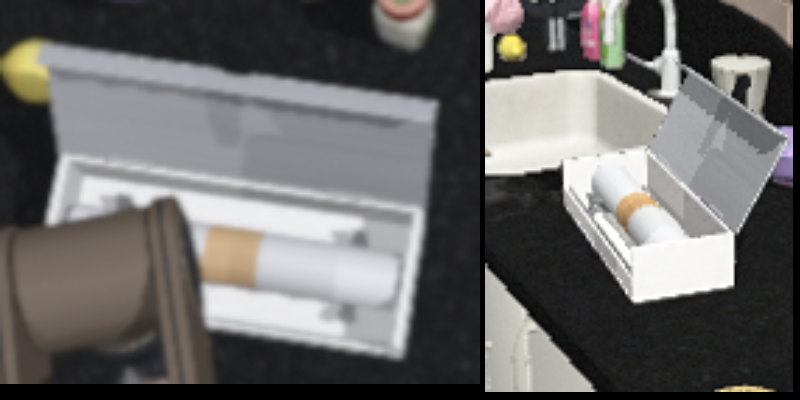

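The roll lies in both ribs with its band in the middle, inside the walls, and the lid still stands open. I'll go back to pinch the tab at the place I released it.

send_rows(series=[[[0,0,-1.3,0,0,-0.1743,0.2],[0,0,-1.2,0,0,-0.1743,0.2],[0,0,0,0,0,-0.1743,0.2],[0,0,0,0,0,-0.1743,0.2],[0,0,0,0,0,-0.1743,0.2],[0,0,0,0,0,-0.1743,0.2],[0,0,0,0,0,-0.1743,0.2],[0,0,0,0,0,-0.1743,0.2],[0,0,0,0,0,-0.1743,0.2],[0,0,0,0,0,0,0.2]]])

```text
time: 19.8
eef_pos: [0.4289, 0.1938, 0.2934]
tcp_rot: [0.076, 0.997, -0.0, 0.0]
contact_force: [0.6, -0.1, 0.2]
opening: 0.597
finger_force: 0.0
```

send_rows(series=[[[-4.8,0.1,0,0,0,0,0.2],[-4.8,0.1,0,0,0,0,0.2],[-4.8,0.1,0,0,0,0,0.2],[-4.8,0.1,0,0,0,0,0.2],[-4.8,0.1,0,0,0,0,0.2],[0,0,0,0,0,0,0.2],[0,0,0,0,0,0,0.2]]])

```text
time: 20.68
eef_pos: [0.6657, 0.1629, 0.2925]
tcp_rot: [0.076, 0.997, -0.0, -0.001]
contact_force: [-0.5, 0.6, -0.4]
opening: 0.6
finger_force: 0.0
```

Run:
```python
from h import *
delta([.6653,.1653,.1896],171.8)
```

```text
t 20.68 pos [0.6657 0.1629 0.2925] turn [-0.    -0.001 -0.009] cm(after turn) [ 0.07  0.23 10.29] F [-0.5  0.6 -0.4] open 0.6 grip 0.0
```

send_rows(series=[[[0.05,0.1,4,0,0,-0.009,0.2],[0,0,4,0,0,0,0.2],[0,0,2.2,0,0,0,0.2],[0,0,0,0,0,0,-0.1],[0,0,0,0,0,0,-0.4],[0,0,0,0,0,0,-1],[0,0,0,0,0,0,-1]]], force=30)

```text
time: 21.55
eef_pos: [0.6664, 0.165, 0.1939]
tcp_rot: [0.07, 0.998, 0.001, 0.002]
contact_force: [-0.4, 3.0, 5.0]
opening: 0.266
finger_force: 32.4
```

send_rows(series=[[[1.05,0,-0.4,0,0,0,-1],[1.45,0,-0.42,0,0,0,-1],[1.5,0,-0.3,0,0,0,-1],[1.52,0,-0.14,0,0,0,-1],[1.55,0,-0.02,0,0,0,-1],[0,0,0,0,0,0,-1]]])

```text
time: 22.3
eef_pos: [0.5998, 0.1747, 0.2123]
tcp_rot: [0.07, 0.997, 0.001, 0.008]
contact_force: [0.8, 1.1, 15.6]
opening: 0.27
finger_force: 34.7
```

send_rows(series=[[[1.54,0,-0.2,0,0,0,-1],[1.53,0,0.1,0,0,0,-1],[1.49,0,0.35,0,0,0,-1],[1.46,0,0.53,0,0,0,-1],[1.39,0,0.66,0,0,0,-1],[0,0,0,0,0,0,-1]]])

```text
time: 23.05
eef_pos: [0.5227, 0.1858, 0.1953]
tcp_rot: [0.07, 0.998, 0.001, 0.002]
contact_force: [-7.7, 3.1, 17.2]
opening: 0.269
finger_force: 36.9
```

send_rows(series=[[[1.7,0,0.8,0,0,0,-1],[1.26,0,0.9,0,0,0,-1],[1.16,0,1.08,0,0,0,-1],[1.05,0,1.18,0,0,0,-1],[0.92,0,1.28,0,0,0,-1],[0,0,0,0,0,0,-1]]])

```text
time: 23.8
eef_pos: [0.4606, 0.1947, 0.137]
tcp_rot: [0.071, 0.997, 0.002, -0.0]
contact_force: [-2.2, 6.9, -0.5]
opening: 0.272
finger_force: 33.8
```

send_rows(series=[[[0.56,0,0.92,0,0,0,-1],[0.65,0,1.44,0,0,0,-1],[0.51,0,1.5,0,0,0,-1],[0.35,0,1.54,0,0,0,-1],[0,0,0,0,0,0,-1]]])

```text
time: 24.42
eef_pos: [0.441, 0.1976, 0.0827]
tcp_rot: [0.071, 0.997, 0.002, 0.0]
contact_force: [-0.6, 6.9, -2.0]
opening: 0.269
finger_force: 33.7
```

send_rows(series=[[[0.1,0,0.8,0,0,0,-1],[0.05,0,0.7,0,0,0,-1],[0,0,0.5,0,0,0,-1],[0,0,0,0,0,0,-1]]])

```text
time: 24.92
eef_pos: [0.4391, 0.1978, 0.063]
tcp_rot: [0.071, 0.997, 0.002, -0.0]
contact_force: [-2.1, 7.4, -2.0]
opening: 0.265
finger_force: 34.0
```

send_rows(series=[[[0,0,0.4,0,0,0,-1],[0,0,0.3,0,0,0,-1],[0,0,0,0,0,0,-1]]])

```text
time: 25.3
eef_pos: [0.4392, 0.1978, 0.0578]
tcp_rot: [0.071, 0.997, 0.001, -0.001]
contact_force: [-7.2, 6.7, 9.2]
opening: 0.268
finger_force: 35.2
```

send_rows(series=[[[0,0,0.3,0,0,0,-1],[0,0,0.2,0,0,0,-1],[0,0,0,0,0,0,-1]]])

```text
time: 25.68
eef_pos: [0.4395, 0.1979, 0.057]
tcp_rot: [0.071, 0.997, 0.001, -0.002]
contact_force: [-20.0, 2.6, 36.8]
opening: 0.274
finger_force: 38.5
```

The lid is firmly on its stop. I'll relieve the force, release and rise.

send_rows(series=[[[0,0,-0.2,0,0,0,-1],[0,0,0,0,0,0,-0.2],[0,0,0,0,0,0,0.5],[0,0,0,0,0,0,1],[0,0,0,0,0,0,1],[0,0,-4,0,0,0,1],[0,0,-4,0,0,0,1],[-3,0,-2,0,0,0,-1],[0,0,0,0,0,0,-1],[0,0,0,0,0,0,-1]]])

```text
time: 26.92
eef_pos: [0.4681, 0.1918, 0.1516]
tcp_rot: [0.071, 0.998, -0.0, -0.002]
contact_force: [-0.1, 0.6, -0.2]
opening: 0.38
finger_force: 0.0
```

send_rows(series=[[[-1,0,3,0,0,0,-1],[0,0,2.5,0,0,0,-1],[0,0,1,0,0,0,-1],[0,0,0,0,0,0,-1]]])

```text
time: 27.42
eef_pos: [0.4778, 0.1906, 0.0867]
tcp_rot: [0.07, 0.998, -0.0, -0.002]
contact_force: [-0.2, 0.3, 0.3]
opening: 0.001
finger_force: 0.0
```

send_rows(series=[[[0,0,0.5,0,0,0,-1],[0,0,0.3,0,0,0,-1],[0,0,0,0,0,0,-1]]])

```text
time: 27.8
eef_pos: [0.4794, 0.1907, 0.0803]
tcp_rot: [0.07, 0.998, 0.0, 0.0]
contact_force: [-1.0, 0.3, -0.4]
opening: 0.001
finger_force: 0.0
```

send_rows(series=[[[0,0,0.25,0,0,0,-1],[0,0,0,0,0,0,-1]]])

```text
time: 28.05
eef_pos: [0.4797, 0.1907, 0.0781]
tcp_rot: [0.07, 0.998, 0.0, 0.0]
contact_force: [0.1, -0.2, 1.7]
opening: -0.001
finger_force: 0.7
```

send_rows(series=[[[0,0,0.2,0,0,0,-1],[0,0,0.1,0,0,0,-1],[0,0,0,0,0,0,-1],[0,0,0,0,0,0,-1]]])

```text
time: 28.55
eef_pos: [0.4798, 0.1908, 0.0779]
tcp_rot: [0.07, 0.998, -0.0, -0.0]
contact_force: [-7.7, -2.1, 16.9]
opening: 0.002
finger_force: 8.7
```

It is rigid at 0.078 m under 17 N, which matches the shut lid's height. I'll retract and check.

send_rows(series=[[[0,0,-2,0,0,0,-1],[0,0,-5,0,0,0,-1],[0,0,-5,0,0,0,-1],[0,5,-5,0,0,0,-1],[0,5,0,0,0,0,-1],[0,5,0,0,0,0,-1],[0,5,0,0,0,0,-1],[0,5,0,0,0,0,-1],[0,0,0,0,0,0,-1]]])

```text
time: 29.68
eef_pos: [0.513, 0.4351, 0.2375]
tcp_rot: [0.069, 0.998, -0.0, -0.001]
contact_force: [-0.0, -0.7, -0.5]
opening: 0.003
finger_force: 0.0
```

Run:
```python
from h import *
t=cam('top');s=cam('scene')
a=cv2.resize(t['img'][120:300,135:425],None,fx=1.5,fy=1.5);b=cv2.resize(s['img'][140:250,190:310],None,fx=2.9,fy=2.9)
o=np.zeros((330,790,3),np.uint8);o[:270,:435]=a;o[:319,440:788]=b
cv2.imwrite('pics/z10.png',o[:,:,::-1])
```

```text
(no output)
```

View pics/z10.png

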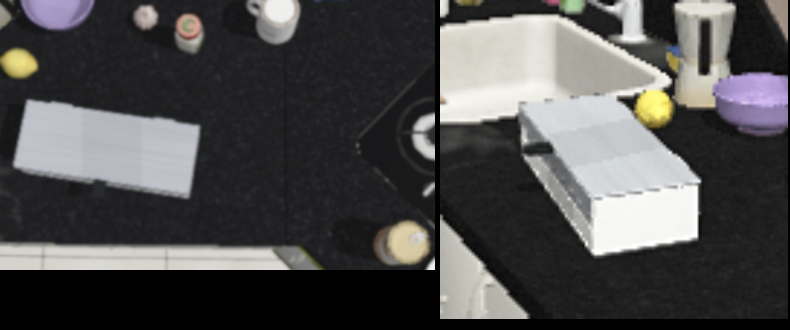

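The lid lies flat on the end wall with no wedge left. The lemon, jar and tin are in their places, and the arm is clear.

```bash
python3 -c "
from plant import ctrl
print(ctrl.sign_off())"
```

```text
the job is handed in; nothing more can be done
None
```

The new foil roll is settled on both ribs of the dispenser, the lid is fully shut over it, the tin, jar and lemon were left alone, and the job is handed in at about 30 s of the 72 s allowed.

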